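# Pack out the watch press and hold it shut

### The arm

A 6-joint arm with a two-finger parallel gripper is mounted at the origin on the work surface. World frame = base frame: x ahead of the robot, y to its left, z up, the work surface at z = 0. Lengths are in m, angles in rad, forces in N, time in s.
With the tool pointing down it reaches from about 0.375 to 0.9 m from the base axis. Payload 3.1 kg.
Tool frame: the origin (TCP) lies between the finger pads; the fingertips stand 22 mm ahead of it and the grasp point (between the pads) lies 3 mm ahead of it; z points along the fingers, y is the line along which they close (so a half turn about z gives the same grasp; the last joint's range is limited). The gripper opens to 85 mm and grips with 20 to 120 N. Pads are 22 mm wide; open, the fingers measure 114 mm over their backs; the gripper's body (76 mm by 85 mm) begins 54 mm behind the grasp point. The pads swing forward as they close: fully open they stand 13 mm farther back than shut.
Start: joints at [-1.383, 0.527, 1.433, -0, 1.181, -0.178], TCP at [0.224, -0.583, 0.232] pointing down, gripper open.
Joint ranges: [-3.08, 3.08], [-0.75, 2.2], [0.22, 2.44], [-1.43, 4.57], [0, 2.65], [-2.85, 2.85]. Speed limits (rad/s): [2.79, 2.79, 3.14, 3.14, 3.14, 3.14].

### API

Orientations are given as a unit quaternion [w, x, y, z].
In Python, from bench import arm, snapshot, camera_model, order, spot_in, pinpoint gives the robot as it stands.
- The arm moves only by the tool servo_tool, never from a script. Its argument "commands" is a list that holds one entry, the list of rows, each a list of 5 numbers: the opening, from 0 (shut) to 1 (fully open), then the shift along the tool's x, y, z in m, then the turn about the tool's z in rad. In form: [[[gripper, x, y, z, yaw], ...]]. A call has exactly 10 rows; each row shifts and turns the commanded pose from where the row before left it, along the tool's axes as they then stand; what a row does not reach is not made up. A row lasts 1/10 s, in which the tool goes at most 50 mm and 8.59 degrees, less where a joint would pass 70% of its speed; a pose out of reach is approached as far as the arm can. A call with a gripper value outside its range is refused whole. The fingers move at their own pace and stop on an object; the grip force is fixed at half the most. Time passes only in rows, so rows that do not move let the fingers close, or fill a call up. It gives the time, the measured TCP pose, the force, the opening and the grip force at its end, in the units of the state.
- arm.observe(): the state, without advancing time (a new reading comes with each control period).
- snapshot(name): name is "side" or "top" or "wrist"; returns (picture, depth): 480x640x3 uint8, red, green, blue; 480x640 float32, m along the optical axis (not along the pixel's ray), 0 where there is no reading.
- camera_model(name): a dict with "camera_matrix" (3x3 intrinsics, pixels), "world_from_camera" (4x4, takes a point from camera to world coordinates); the wrist camera has in their place "hand_eye" (4x4, takes a point from camera to tool coordinates, whose origin is the TCP and whose axes are the flange's). Camera axes: x right, y down, z forward; pixel columns grow to the right and rows downward; lengths in m; the calibration is good to about 2 mm. A picture is of the moment at which its call begins: read the wrist's pose just before it. camera_model takes no time and is no camera call.
- order.sign_off(): hands the job in; it is judged then, once.
Trained networks look in the newest picture that a camera, given by its name, has taken for a name from the list of things; names that differ only in an ending like _2 or _b are one class to them, and where a whole thing is asked for, a point or a joint stands for the part that bears it (a point fixed in the world has none). Each returns a list of dicts, best first, with "score" (0 to 1); they miss things now and then, are a little off and sometimes report something else, mostly with a low value. They report only what shows in the picture. A call takes as long as a camera call. They do not tell look-alikes from the thing itself.
- spot_in(camera, name): "at" ([x, y, z] in m, in world coordinates, good to about 4 mm: the middle of the surface that is visible of it).
- pinpoint(camera, name): "at" ([x, y, z] in m, in world coordinates, good to about 4 mm: a listed point, or the origin of a listed thing).
The state is a dict: "time": time; "joints": joint angles; "dq": joint speeds; "joint_torque": joint torques, N m; "ee_pos": TCP position; "tool_rot": TCP orientation; "wrist_force": force on the tool from outside, world axes, zero at the start; "ft_torque": the same for the moment, N m; "gripper_width": opening from 0.0 (shut) to 1.0 (fully open); "gripper_force": force on a finger pad.
Only numpy, scipy, OpenCV 4.12 (cv2) and the standard library are available. Lean on these libraries where they do the work, as an engineer would, in place of code of your own. Each camera call takes 0.05 s, during which the arm holds its last target. There are 200 camera calls.

### The job

Stand aluminium spacer blocks upright, one after another, in the channel of the watch press between the sliding jaw and the back of the watch, until there are enough that the jaw can close on them. Then push the jaw along by its black handle so that it presses the stack against the watch back and the sprung carriage gives by about 5 mm, and finish while still holding the jaw pressed there: do not let go. Leave the other things on the bench where they are.

Things in the scene. Friction and masses are not known exactly. Their poses are not given: they have to be found in the camera images.
- press: Watch press fixed to the bench. Base plate 230 (x) x 84 (y) x 14 mm high; origin at the centre of its underside, x runs along the channel from the jaw end (towards the robot) to the watch end, z up. The channel floor is the plate's top, 14 mm above the bench, between two rails 6 mm high, 46 mm apart inside, 56 mm outside.
- jaw_face (a point): Centre of the sliding steel jaw's flat front face (28 wide x 36 mm tall, looks along press +x), 40 mm above the bench; it lies on the channel's centre line.
- jaw_handle (a point): Grip point on the jaw's upright black handle post (20 mm wide across the channel, 14 mm along it), 43 mm behind the jaw face, 76 mm above the bench; the post's top is 86 mm above the bench, its foot 22 mm. It can be pinched from above across the channel.
- jaw (a joint): Travel of the sliding jaw, m: 0 = fully open (as it starts), grows as the jaw moves along press +x; hard end stop at 0.042. It has 1.5 N of friction and no spring; each spacer adds about 1 N of sliding friction.
- watch_back (a point): Centre of the flat steel back of the watch (34 mm across) held in the sprung carriage; it looks at the jaw (along press -x), 40 mm above the bench. The gap between jaw face and watch back is 60 to 87 mm at the start. The head block, 43 mm behind the watch back, is 58 mm wide and 76 mm tall (85 mm with its knob).
- carriage (a joint): How far the sprung watch carriage has been pushed back along press +x, m: 0 = relaxed, 0.010 = bottomed. Spring 1.5 N per mm (7.5 N at 5 mm); it pushes the jaw back open when the jaw is let go.
- spacer1: Aluminium spacer block, one of four alike (two or three are needed), 18 thick (its x) x 36 wide (its y) x 50 mm tall, 60 to 120 g, standing on the bench; origin at the centre of its underside, z up. Its thickness goes along the channel. Gripper pads wider than 18 mm overhang it when it is gripped across its width: leave about 3 mm to its neighbour; the jaw pushes them together.
- spacer2: Aluminium spacer block, one of four alike (two or three are needed), 18 thick (its x) x 36 wide (its y) x 50 mm tall, 60 to 120 g, standing on the bench; origin at the centre of its underside, z up. Its thickness goes along the channel. Gripper pads wider than 18 mm overhang it when it is gripped across its width: leave about 3 mm to its neighbour; the jaw pushes them together.
- spacer3: Aluminium spacer block, one of four alike (two or three are needed), 18 thick (its x) x 36 wide (its y) x 50 mm tall, 60 to 120 g, standing on the bench; origin at the centre of its underside, z up. Its thickness goes along the channel. Gripper pads wider than 18 mm overhang it when it is gripped across its width: leave about 3 mm to its neighbour; the jaw pushes them together.
- spacer4: Aluminium spacer block, one of four alike (two or three are needed), 18 thick (its x) x 36 wide (its y) x 50 mm tall, 60 to 120 g, standing on the bench; origin at the centre of its underside, z up. Its thickness goes along the channel. Gripper pads wider than 18 mm overhang it when it is gripped across its width: leave about 3 mm to its neighbour; the jaw pushes them together.
- toolpot: Bystander, not part of the job: black plastic pot, 52 mm across, 45 mm tall with three thin rods standing in it to 77 mm.
- jar: Bystander, not part of the job: jar with cap, 44 mm across, 55 mm tall.
- watch: Bystander, not part of the job: steel wrist watch lying flat on its strap.
- cellbox: Bystander, not part of the job: cardboard box 55 x 110 x 40 mm.
- driver: Bystander, not part of the job: screwdriver lying flat, 130 mm long.
- loupe: Bystander, not part of the job: black eye loupe, a truncated cone 36 mm across, 26 mm tall.
- caseback_tin: Bystander, not part of the job: round flat aluminium tin, 60 mm across, 18 mm tall.
Not all that is in view belongs to the job. What is shaped like the spacer2 but pink is not meant.

How it is judged:
On the way, in this order (a step that is already met when the one before it is completed fails the run):
1. one spacer stands upright in the channel, let go (((horizontal distance between spacer1 and press below 0.05 m and height (world z) of spacer1 between 0.011 and 0.018 m and angle between spacer1's own z axis and vertical below 0.12 rad and contact force between the fingers and spacer1 below 0.3 N) or (horizontal distance between spacer2 and press below 0.05 m and height (world z) of spacer2 between 0.011 and 0.018 m and angle between spacer2's own z axis and vertical below 0.12 rad and contact force between the fingers and spacer2 below 0.3 N) or (horizontal distance between spacer3 and press below 0.05 m and height (world z) of spacer3 between 0.011 and 0.018 m and angle between spacer3's own z axis and vertical below 0.12 rad and contact force between the fingers and spacer3 below 0.3 N) or (horizontal distance between spacer4 and press below 0.05 m and height (world z) of spacer4 between 0.011 and 0.018 m and angle between spacer4's own z axis and vertical below 0.12 rad and contact force between the fingers and spacer4 below 0.3 N))), for 0.2 s.
2. two spacers stand upright in the channel, let go ((((horizontal distance between spacer1 and press below 0.05 m and height (world z) of spacer1 between 0.011 and 0.018 m and angle between spacer1's own z axis and vertical below 0.12 rad and contact force between the fingers and spacer1 below 0.3 N) and (horizontal distance between spacer2 and press below 0.05 m and height (world z) of spacer2 between 0.011 and 0.018 m and angle between spacer2's own z axis and vertical below 0.12 rad and contact force between the fingers and spacer2 below 0.3 N)) or ((horizontal distance between spacer1 and press below 0.05 m and height (world z) of spacer1 between 0.011 and 0.018 m and angle between spacer1's own z axis and vertical below 0.12 rad and contact force between the fingers and spacer1 below 0.3 N) and (horizontal distance between spacer3 and press below 0.05 m and height (world z) of spacer3 between 0.011 and 0.018 m and angle between spacer3's own z axis and vertical below 0.12 rad and contact force between the fingers and spacer3 below 0.3 N)) or ((horizontal distance between spacer1 and press below 0.05 m and height (world z) of spacer1 between 0.011 and 0.018 m and angle between spacer1's own z axis and vertical below 0.12 rad and contact force between the fingers and spacer1 below 0.3 N) and (horizontal distance between spacer4 and press below 0.05 m and height (world z) of spacer4 between 0.011 and 0.018 m and angle between spacer4's own z axis and vertical below 0.12 rad and contact force between the fingers and spacer4 below 0.3 N)) or ((horizontal distance between spacer2 and press below 0.05 m and height (world z) of spacer2 between 0.011 and 0.018 m and angle between spacer2's own z axis and vertical below 0.12 rad and contact force between the fingers and spacer2 below 0.3 N) and (horizontal distance between spacer3 and press below 0.05 m and height (world z) of spacer3 between 0.011 and 0.018 m and angle between spacer3's own z axis and vertical below 0.12 rad and contact force between the fingers and spacer3 below 0.3 N)) or ((horizontal distance between spacer2 and press below 0.05 m and height (world z) of spacer2 between 0.011 and 0.018 m and angle between spacer2's own z axis and vertical below 0.12 rad and contact force between the fingers and spacer2 below 0.3 N) and (horizontal distance between spacer4 and press below 0.05 m and height (world z) of spacer4 between 0.011 and 0.018 m and angle between spacer4's own z axis and vertical below 0.12 rad and contact force between the fingers and spacer4 below 0.3 N)) or ((horizontal distance between spacer3 and press below 0.05 m and height (world z) of spacer3 between 0.011 and 0.018 m and angle between spacer3's own z axis and vertical below 0.12 rad and contact force between the fingers and spacer3 below 0.3 N) and (horizontal distance between spacer4 and press below 0.05 m and height (world z) of spacer4 between 0.011 and 0.018 m and angle between spacer4's own z axis and vertical below 0.12 rad and contact force between the fingers and spacer4 below 0.3 N)))), for 0.2 s.
At the end, for the whole second after the job is handed in: The gripper still pushes the jaw; jaw and watch back each press on an upright spacer (over 1 N); at least two spacers stand on the channel floor, within 7 degrees of upright, untouched by the fingers; the carriage is pushed back 2 to 8.5 mm by the stack (value of joint carriage between 0.002 and 0.0085 m and ((contact force between spacer1 and jaw above 1 N and angle between spacer1's own z axis and vertical below 0.12 rad) or (contact force between spacer2 and jaw above 1 N and angle between spacer2's own z axis and vertical below 0.12 rad) or (contact force between spacer3 and jaw above 1 N and angle between spacer3's own z axis and vertical below 0.12 rad) or (contact force between spacer4 and jaw above 1 N and angle between spacer4's own z axis and vertical below 0.12 rad)) and ((contact force between spacer1 and carriage above 1 N and angle between spacer1's own z axis and vertical below 0.12 rad) or (contact force between spacer2 and carriage above 1 N and angle between spacer2's own z axis and vertical below 0.12 rad) or (contact force between spacer3 and carriage above 1 N and angle between spacer3's own z axis and vertical below 0.12 rad) or (contact force between spacer4 and carriage above 1 N and angle between spacer4's own z axis and vertical below 0.12 rad)) and (((horizontal distance between spacer1 and press below 0.05 m and height (world z) of spacer1 between 0.011 and 0.018 m and angle between spacer1's own z axis and vertical below 0.12 rad and contact force between the fingers and spacer1 below 0.3 N) and (horizontal distance between spacer2 and press below 0.05 m and height (world z) of spacer2 between 0.011 and 0.018 m and angle between spacer2's own z axis and vertical below 0.12 rad and contact force between the fingers and spacer2 below 0.3 N)) or ((horizontal distance between spacer1 and press below 0.05 m and height (world z) of spacer1 between 0.011 and 0.018 m and angle between spacer1's own z axis and vertical below 0.12 rad and contact force between the fingers and spacer1 below 0.3 N) and (horizontal distance between spacer3 and press below 0.05 m and height (world z) of spacer3 between 0.011 and 0.018 m and angle between spacer3's own z axis and vertical below 0.12 rad and contact force between the fingers and spacer3 below 0.3 N)) or ((horizontal distance between spacer1 and press below 0.05 m and height (world z) of spacer1 between 0.011 and 0.018 m and angle between spacer1's own z axis and vertical below 0.12 rad and contact force between the fingers and spacer1 below 0.3 N) and (horizontal distance between spacer4 and press below 0.05 m and height (world z) of spacer4 between 0.011 and 0.018 m and angle between spacer4's own z axis and vertical below 0.12 rad and contact force between the fingers and spacer4 below 0.3 N)) or ((horizontal distance between spacer2 and press below 0.05 m and height (world z) of spacer2 between 0.011 and 0.018 m and angle between spacer2's own z axis and vertical below 0.12 rad and contact force between the fingers and spacer2 below 0.3 N) and (horizontal distance between spacer3 and press below 0.05 m and height (world z) of spacer3 between 0.011 and 0.018 m and angle between spacer3's own z axis and vertical below 0.12 rad and contact force between the fingers and spacer3 below 0.3 N)) or ((horizontal distance between spacer2 and press below 0.05 m and height (world z) of spacer2 between 0.011 and 0.018 m and angle between spacer2's own z axis and vertical below 0.12 rad and contact force between the fingers and spacer2 below 0.3 N) and (horizontal distance between spacer4 and press below 0.05 m and height (world z) of spacer4 between 0.011 and 0.018 m and angle between spacer4's own z axis and vertical below 0.12 rad and contact force between the fingers and spacer4 below 0.3 N)) or ((horizontal distance between spacer3 and press below 0.05 m and height (world z) of spacer3 between 0.011 and 0.018 m and angle between spacer3's own z axis and vertical below 0.12 rad and contact force between the fingers and spacer3 below 0.3 N) and (horizontal distance between spacer4 and press below 0.05 m and height (world z) of spacer4 between 0.011 and 0.018 m and angle between spacer4's own z axis and vertical below 0.12 rad and contact force between the fingers and spacer4 below 0.3 N))) and contact force between the fingers and jaw above 1 N and contact force between the fingers and carriage below 0.3 N); the arm keeps its last pose, push and grip.
It fails at once if a bystander is shifted by more than 30 mm (distance of any of toolpot, jar, watch, cellbox, driver, loupe, caseback_tin from where it was at the start of the episode above 0.03 m).
It also fails if it takes over 67 s, if anything falls off the work surface, if the arm or the gripper's body presses on something with over 40 N, if the wrist force passes 120 N, or if a joint passes its speed limit or range.

## Working session

There is one attempt and no reset: what is moved stays moved. The work goes in short steps, Python scripts to look and compute and a tool call to move; the robot and the scene stay as the last step left them, time stands still between calls to the robot, and variables do not carry over. Pictures are saved under pics/ and viewed, at most 10 in all, crops included, and the job is handed in when it is done.

Besides the shell and the picture viewer there is one more tool, called after ">>>" as name(argument=value, ...) on one line, values as JSON. servo_tool: Moves the arm, as the interface text tells. Its arguments: {"type":"object","properties":{"commands":{"type":"array"}},"required":["commands"]}

```bash
ls; mkdir -p pics
cat > h.py <<'E'
import numpy as np, cv2
from bench import arm, snapshot, camera_model, order, spot_in, pinpoint
def cloud(cam):
    pic,d=snapshot(cam); m=camera_model(cam); K=np.array(m["camera_matrix"])
    T=np.array(m["world_from_camera"])
    v,u=np.indices(d.shape); P=np.stack([(u-K[0,2])/K[0,0]*d,(v-K[1,2])/K[1,1]*d,d],-1)
    W=P@T[:3,:3].T+T[:3,3]; W[d==0]=np.nan
    return pic,d,W
def pix(cam,p):
    m=camera_model(cam);K=np.array(m["camera_matrix"]);T=np.linalg.inv(np.array(m["world_from_camera"]))
    c=K@(T[:3,:3]@np.array(p)+T[:3,3]); return (c[:2]/c[2]).round(0)
E
python3 - <<'E'
from h import *
np.set_printoptions(precision=4,suppress=True)
for c in("top","side"):
    pic,d,W=cloud(c); cv2.imwrite(f"pics/{c}.png",pic[...,::-1]); np.savez(f"{c}.npz",pic=pic,W=W)
    for n in("press","jaw_face","jaw_handle","watch_back","spacer1"):
        for r in pinpoint(c,n)[:6]: print(c,n,round(r["score"],2),np.array(r["at"]),pix(c,r["at"]))
s=arm.observe(); print({k:s[k] for k in("time","ee_pos","tool_rot","wrist_force","gripper_width")})
E
```

```text
pics
top press 0.84 [0.5868 0.1691 0.002 ] [246. 214.]
top press 0.48 [ 0.437  -0.2846 -0.0028] [426. 277.]
top press 0.2 [ 0.3707  0.2675 -0.0021] [204. 300.]
top jaw_face 0.71 [0.5329 0.1689 0.0407] [243. 234.]
top jaw_handle 0.51 [0.4882 0.1639 0.0791] [243. 251.]
top watch_back 0.55 [0.6009 0.1708 0.0372] [243. 207.]
top spacer1 0.71 [ 0.3709 -0.116  -0.0024] [358. 302.]
top spacer1 0.59 [ 0.5447 -0.2848 -0.0038] [426. 234.]
top spacer1 0.55 [ 0.4406 -0.1658  0.0001] [378. 275.]
top spacer1 0.43 [ 0.4384 -0.2845 -0.0038] [426. 276.]
top spacer1 0.42 [ 0.52   -0.1535  0.0008] [374. 243.]
top spacer1 0.22 [0.4788 0.3626 0.0002] [167. 256.]
side press 0.64 [ 0.59    0.1654 -0.0007] [241. 296.]
side jaw_face 0.57 [0.5347 0.1648 0.0395] [259. 298.]
side jaw_face 0.32 [0.4774 0.3648 0.0017] [205. 395.]
side jaw_handle 0.93 [0.4918 0.1639 0.076 ] [274. 298.]
side jaw_handle 0.34 [0.4752 0.3655 0.0015] [206. 396.]
side watch_back 0.64 [0.602  0.1636 0.0435] [236. 279.]
side spacer1 0.89 [ 0.5387 -0.2852  0.0005] [392. 194.]
side spacer1 0.84 [ 0.4421 -0.1676 -0.0013] [395. 241.]
side spacer1 0.84 [ 0.4421 -0.2857  0.    ] [425. 212.]
side spacer1 0.81 [ 0.3689 -0.1169  0.0013] [409. 269.]
side spacer1 0.29 [ 0.3675  0.2626 -0.0009] [289. 392.]
{'time': 0.6, 'ee_pos': array([ 0.2242, -0.5834,  0.2324]), 'tool_rot': array([0.    , 0.9832, 0.1824, 0.    ]), 'wrist_force': array([ 0.3127, -0.3583,  0.8248]), 'gripper_width': 1.0039462853976986}
```

View pics/top.png

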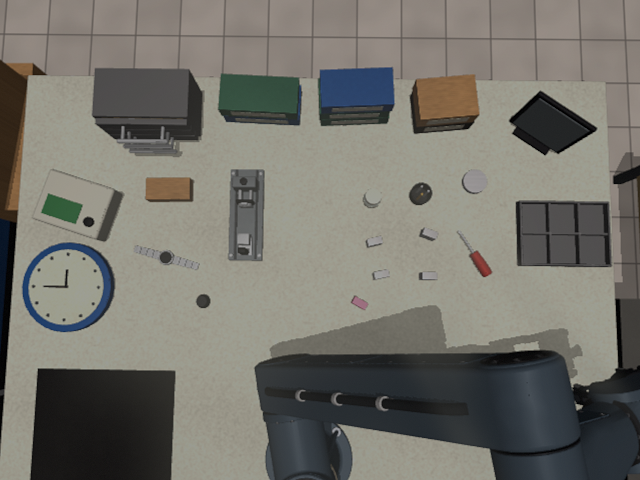

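View pics/side.png

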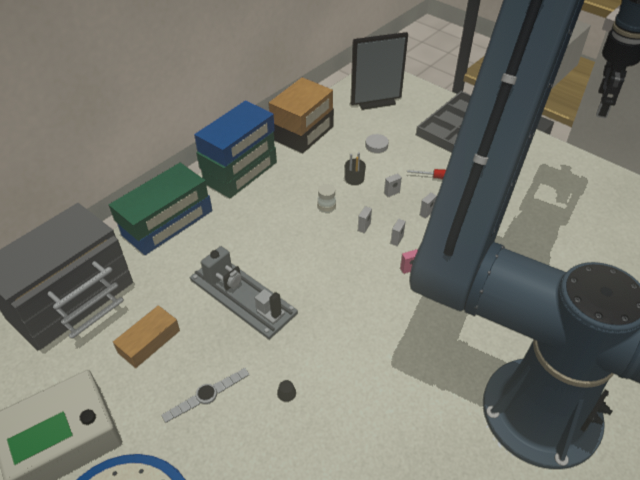

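Run:
```python
from h import *
np.set_printoptions(precision=4,suppress=True)
z=np.load("top.npz");W=z["W"];pic=z["pic"]
cands=[(.37,-.116),(.542,-.285),(.441,-.167),(.439,-.285),(.52,-.1535)]
for x,y in cands:
    m=(np.hypot(W[...,0]-x,W[...,1]-y)<.035)&(W[...,2]>.042)&(W[...,2]<.06)
    P=W[m]; 
    if len(P)<5: print(x,y,"none");continue
    r=cv2.minAreaRect((P[:,:2]*1000).astype(np.float32))
    print((x,y),len(P),P[:,2].mean(),pic[m].mean(0),P[:,:2].mean(0),r)
# press: top view points by height near press
for lo,hi in((.01,.017),(.017,.024),(.055,.06),(.06,.082),(.082,.09)):
    m=(abs(W[...,0]-.59)<.15)&(abs(W[...,1]-.167)<.05)&(W[...,2]>lo)&(W[...,2]<hi);P=W[m]
    if len(P)>5: print(lo,hi,len(P),P.min(0),P.max(0),cv2.minAreaRect((P[:,:2]*1000).astype(np.float32)))
p=cv2.resize(pic[160:320,180:480],None,fx=2.66,fy=2.66,interpolation=cv2.INTER_CUBIC)
cv2.imwrite("pics/crop1.png",p[...,::-1])
```

```text
(0.37, -0.116) 117 0.04934293327501731 [149.8718 110.0598 122.9231] [ 0.3716 -0.1168] ((371.6377258300781, -117.11717224121094), (36.09398651123047, 18.121990203857422), 61.071067810058594)
(0.542, -0.285) 119 0.04957202917070615 [146.6387 143.7647 141.9076] [ 0.5413 -0.2856] ((541.2101440429688, -285.9620361328125), (36.723602294921875, 18.265342712402344), 68.94246673583984)
(0.441, -0.167) 115 0.0498610491637302 [150.713  149.113  147.1304] [ 0.441  -0.1682] ((441.0606689453125, -168.19808959960938), (17.86467170715332, 36.43198013305664), 12.669953346252441)
(0.439, -0.285) 111 0.04971157949487401 [151.3243 148.7748 147.4505] [ 0.4394 -0.2831] ((439.39349365234375, -283.52691650390625), (14.82475471496582, 36.26752853393555), 1.1135956048965454)
(0.52, -0.1535) 114 0.04925246506325452 [150.0351 147.8684 146.4649] [ 0.5207 -0.1515] ((521.0658569335938, -151.9039306640625), (18.00041389465332, 36.37564468383789), 12.27082633972168)
0.01 0.017 1315 [0.4727 0.117  0.01  ] [0.7292 0.2083 0.017 ] ((601.0117797851562, 162.64450073242188), (256.5220947265625, 91.22953033447266), 0.1149556040763855)
0.017 0.024 680 [0.4724 0.1231 0.017 ] [0.7    0.2067 0.024 ] ((586.3899536132812, 165.49166870117188), (227.23109436035156, 82.76309204101562), 0.5365984439849854)
0.055 0.06 129 [0.4875 0.1406 0.0552] [0.644  0.1895 0.06  ] ((567.412109375, 171.30255126953125), (48.65439224243164, 156.85650634765625), 85.28913879394531)
0.06 0.082 346 [0.4834 0.1369 0.06  ] [0.671  0.1958 0.0819] ((577.2994995117188, 167.09622192382812), (58.85984420776367, 187.6325225830078), 89.45811462402344)
0.082 0.09 79 [0.4849 0.1382 0.082 ] [0.6656 0.1934 0.0897] ((576.5731811523438, 156.7560272216797), (181.7564697265625, 54.36567687988281), 6.726767539978027)
```

View pics/crop1.png

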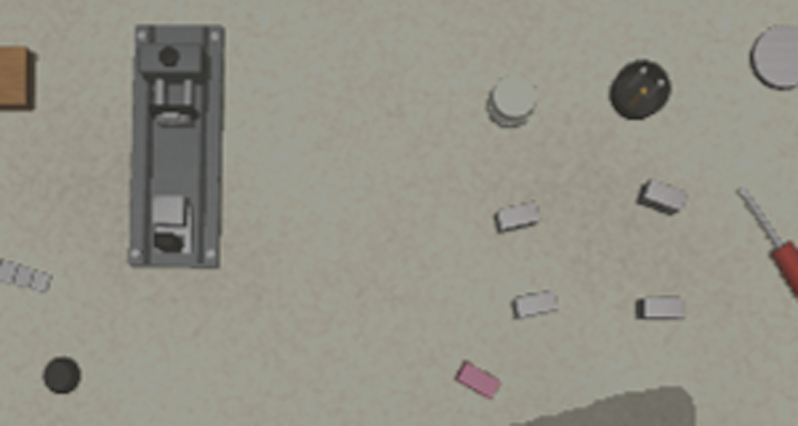

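Top view: the spacer candidates are grey A (374,242), B (381,275), C (428,276) and D (428,234), plus a pink block at (359,302). Only the four grey ones are plain aluminium. The enlarged crop confirms the pink one is the look-alike, so I leave it alone. The press is at (246,214), with its handle towards the robot. The gap is about 68 mm, so two spacers are enough. I'll use A and B.

>>> servo_tool(commands=[[[1,0.04,-0.0275,0.002,0],[1,0.04,-0.0275,0.002,0],[1,0.04,-0.0275,0.002,0],[1,0.04,-0.0275,0.002,0],[1,0.04,-0.0275,0.002,0],[1,0.04,-0.0275,0.002,0],[1,0.04,-0.0275,0.002,0.05],[1,0.04,-0.0275,0.002,0.05],[1,0.04,-0.0275,0.002,0.05],[1,0.03,-0.0275,0.002,0]]])

```text
time: 1.6
ee_pos: [0.5024, -0.1925, 0.2127]
tool_rot: [0.0, 0.994, 0.108, 0.001]
wrist_force: [1.1, -0.4, 0.4]
gripper_width: 0.996
gripper_force: 0.0
```

```bash
cat >> h.py <<'E'
from scipy.spatial.transform import Rotation as R
def pose():
    s=arm.observe(); q=np.array(s["tool_rot"]); return s,R.from_quat(np.r_[q[1:],q[0]]).as_matrix(),np.array(s["ee_pos"])
def wcloud():
    s,Rt,p=pose(); pic,d=snapshot("wrist"); m=camera_model("wrist"); K=np.array(m["camera_matrix"]); H=np.array(m["hand_eye"])
    v,u=np.indices(d.shape); P=np.stack([(u-K[0,2])/K[0,0]*d,(v-K[1,2])/K[1,1]*d,d],-1)
    W=(P@H[:3,:3].T+H[:3,3])@Rt.T+p; W[d==0]=np.nan
    return pic,W
def go(x,y,z,th):
    s,Rt,p=pose(); d=Rt.T@(np.array([x,y,z])-p); a=np.degrees(np.arctan2(Rt[1,0],Rt[0,0]))
    print("t",s["time"],"p",p.round(4),"th",a.round(2),"tool shift mm",(d*1000).round(1),"yaw rad",np.radians(a-th).round(3),"tilt",Rt[:,2].round(4),"F",np.round(s["wrist_force"],1),"w",round(s["gripper_width"],3),"g",round(s["gripper_force"],1))
def rects(W,pic,lo=.042,hi=.056):
    m=((W[...,2]>lo)&(W[...,2]<hi)).astype(np.uint8)
    n,L=cv2.connectedComponents(m)
    for i in range(1,n):
        k=L==i
        if k.sum()>60:
            P=W[k]; (c,sz,a)=cv2.minAreaRect((P[:,:2]*1000).astype(np.float32)); 
            if sz[0]>sz[1]: a-=90
            print(k.sum(),np.round(c,1),np.round(sz,1),"x-axis deg",round(a,2),pic[k].mean(0).round())
E
python3 - <<'E'
from h import *
go(.521,-.152,.16,12.3)
pic,W=wcloud(); cv2.imwrite("pics/w1.png",pic[...,::-1]); rects(W,pic)
W=np.load("top.npz")["W"]
m=(abs(W[...,0]-.587)<.108)&(abs(W[...,1]-.167)<.06)&(W[...,2]>.0165)&(W[...,2]<.0225)
P=W[m]
for lo in np.arange(.48,.70,.025):
    q=P[(P[:,0]>lo)&(P[:,0]<lo+.025)]
    y=np.sort(q[:,1]); c=y.mean(); 
    print(lo.round(3),len(y),y[[0,-1]].round(4), np.median(y[y<.1655]).round(4),np.median(y[y>.1655]).round(4))
E
```

```text
t 1.6 p [ 0.5024 -0.1925  0.2127] th 12.42 tool shift mm [ 26.8 -35.6  52.7] yaw rad 0.002 tilt [ 1.4e-03 -6.0e-04 -1.0e+00] F [ 1.1 -0.4  0.4] w 0.996 g 0.0
1594 [ 632.  -147.3] [39.1 39.1] x-axis deg -22.43 [120. 121. 113.]
893 [ 643.4 -265.7] [51.1 51.2] x-axis deg 17.24 [35. 35. 34.]
912 [ 523.  -151.6] [18.2 35.9] x-axis deg 13.9 [81. 80. 78.]
894 [ 543.6 -285.2] [36.5 17.8] x-axis deg -20.19 [108. 107. 105.]
818 [ 443. -168.] [18.8 36. ] x-axis deg 13.42 [76. 76. 74.]
784 [ 441.4 -283.1] [18.6 36.3] x-axis deg 0.07 [100.  99.  96.]
380 [ 371.4 -121.3] [26.2 18. ] x-axis deg -29.05 [82. 54. 59.]
0.48 81 [0.1282 0.2057] 0.1411 0.1926
0.505 81 [0.1243 0.2063] 0.1417 0.1909
0.53 79 [0.1246 0.2049] 0.14 0.1891
0.555 103 [0.1253 0.2056] 0.1425 0.19
0.58 91 [0.124  0.2062] 0.1406 0.184
0.605 60 [0.1264 0.2075] 0.1393 0.1944
0.63 62 [0.1245 0.2054] 0.1409 0.1921
0.655 27 [0.1257 0.2064] 0.1359 0.2061
0.68 70 [0.1263 0.2063] 0.1413 0.1903
```

>>> servo_tool(commands=[[[1,0.0142,-0.0178,0.0,-0.02],[1,0.0142,-0.0178,0.0,0],[1,0,0,0.03,0],[1,0,0,0.03,0],[1,0,0,0.03,0],[1,0,0,0.03,0],[1,0,0,0,0],[1,0,0,0,0],[1,0,0,0,0],[1,0,0,0,0]]])

```text
time: 2.65
ee_pos: [0.5214, -0.1539, 0.0941]
tool_rot: [0.001, 0.993, 0.118, 0.001]
wrist_force: [0.2, -0.1, 0.7]
gripper_width: 0.998
gripper_force: 0.0
```

Run:
```python
from h import *
go(.5225,-.1517,.036,13.5)
pic,W=wcloud(); cv2.imwrite("pics/w2.png",pic[...,::-1]); rects(W,pic)
```

```text
t 2.65 p [ 0.5214 -0.1539  0.0941] th 13.57 tool shift mm [ 1.4 -2.  58.1] yaw rad 0.001 tilt [ 0.0031 -0.0017 -1.    ] F [ 0.2 -0.1  0.7] w 0.998 g 0.0
4308 [ 632.2 -147.1] [39.2 39.3] x-axis deg 43.39 [129. 130. 121.]
2128 [ 642.3 -263.6] [51.5 47.9] x-axis deg -60.98 [26. 25. 25.]
278 [ 652.3 -259.2] [6.  4.6] x-axis deg -63.62 [44. 45. 44.]
92 [ 654.5 -285.8] [10.7  2.7] x-axis deg -63.89 [16. 15. 15.]
111 [ 644.  -274.8] [1.8 4.7] x-axis deg 57.75 [47. 46. 44.]
236 [ 634.2 -259.4] [6.  4.2] x-axis deg -67.25 [48. 39. 24.]
2148 [ 523.2 -151.3] [18.5 36.1] x-axis deg 13.94 [78. 77. 75.]
2067 [ 543.6 -285.2] [37.7 18. ] x-axis deg -20.0 [102. 101.  99.]
1772 [ 443.3 -167.8] [19.1 36.1] x-axis deg 12.98 [81. 80. 79.]
```

>>> servo_tool(commands=[[[1,0.002,-0.002,0.0,-0.006],[1,0,0,0.02,0],[1,0,0,0.02,0],[1,0,0,0.018,0],[1,0,0,0,0],[1,0,0,0,0],[0,0,0,0,0],[0,0,0,0,0],[0,0,0,0,0],[0,0,0,0,0]]])

```text
time: 3.7
ee_pos: [0.5223, -0.1511, 0.0354]
tool_rot: [0.0, 0.993, 0.121, 0.001]
wrist_force: [-0.6, 0.1, 3.2]
gripper_width: 0.399
gripper_force: 59.3
```

>>> servo_tool(commands=[[[0,0,0,0,0],[0,0,0,0,0],[0,0,0,0,0],[0,0,0,-0.02,0],[0,0,0,-0.03,0],[0,0,0,-0.03,0],[0,0,0,-0.03,0],[0,0,0,0,0],[0,0,0,0,0],[0,0,0,0,0]]])

```text
time: 4.7
ee_pos: [0.5207, -0.1503, 0.1432]
tool_rot: [-0.001, 0.993, 0.121, -0.001]
wrist_force: [-0.8, 0.1, -1.4]
gripper_width: 0.409
gripper_force: 60.4
```

Run:
```python
from h import *
go(.45,.166,.146,0)
pic,W=wcloud(); cv2.imwrite("pics/w3.png",pic[...,::-1])
```

```text
t 4.7 p [ 0.5207 -0.1503  0.1432] th 13.91 tool shift mm [   7.4 -324.    -2.2] yaw rad 0.243 tilt [-0.0025  0.0013 -1.    ] F [-0.8  0.1 -1.4] w 0.409 g 60.4
```

View pics/w3.png

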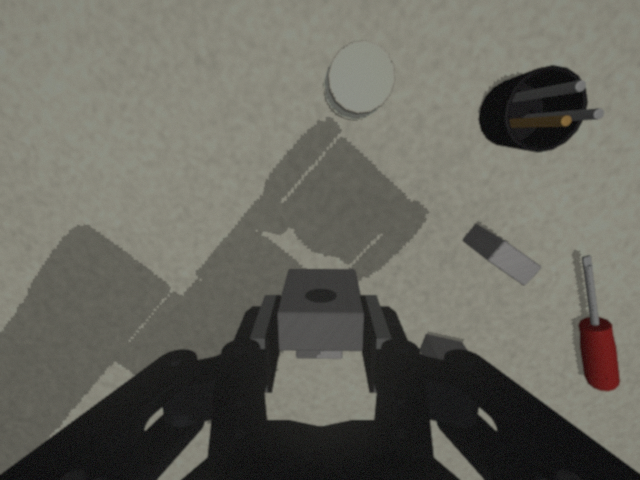

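The spacer is held upright at (320,310) between the fingers. Next I carry it over to the press.

>>> servo_tool(commands=[[[0,0.005,-0.03,-0.003,0],[0,0.005,-0.045,0,0],[0,0.005,-0.045,0,0],[0,0.005,-0.045,0,0],[0,0.005,-0.045,0,0],[0,0.005,-0.045,0,0],[0,0.005,-0.045,0,0.081],[0,0.0,-0.015,0,0.081],[0,0,0,0,0.081],[0,0,0,0,0]]])

```text
time: 5.75
ee_pos: [0.4801, 0.1643, 0.1461]
tool_rot: [0.0, 1.0, 0.001, -0.001]
wrist_force: [0.4, -1.1, -1.3]
gripper_width: 0.405
gripper_force: 60.4
```

>>> servo_tool(commands=[[[0,0,0,0,0],[0,0,0,0,0],[0,0,0,0,0],[0,0,0,0,0],[0,0,0,0,0],[0,0,0,0,0],[0,0,0,0,0],[0,0,0,0,0],[0,0,0,0,0],[0,0,0,0,0]]])

```text
time: 6.75
ee_pos: [0.4812, 0.1636, 0.1474]
tool_rot: [-0.0, 1.0, -0.0, 0.0]
wrist_force: [-1.2, -0.6, -0.4]
gripper_width: 0.404
gripper_force: 60.4
```

Run:
```python
from h import *
np.set_printoptions(precision=4,suppress=True)
go(.587,.166,.06,0)
pic,W=wcloud(); cv2.imwrite("pics/w4.png",pic[...,::-1]); np.savez("w4.npz",W=W,pic=pic)
for n in("press","jaw_face","jaw_handle","watch_back"):
    for r in pinpoint("wrist",n)[:2]: print(n,round(r["score"],2),np.array(r["at"]))
```

```text
t 6.75 p [0.4812 0.1636 0.1474] th -0.01 tool shift mm [105.8  -2.4  87.4] yaw rad -0.0 tilt [ 0.  0. -1.] F [-1.2 -0.6 -0.4] w 0.404 g 60.4
press 0.74 [ 0.5891  0.1636 -0.0007]
press 0.53 [ 0.645   0.3606 -0.004 ]
jaw_face 0.79 [0.5325 0.1644 0.04  ]
jaw_handle 0.76 [0.4881 0.1667 0.0803]
watch_back 0.62 [0.5988 0.1672 0.0426]
watch_back 0.56 [0.4804 0.3621 0.0044]
```

View pics/w4.png

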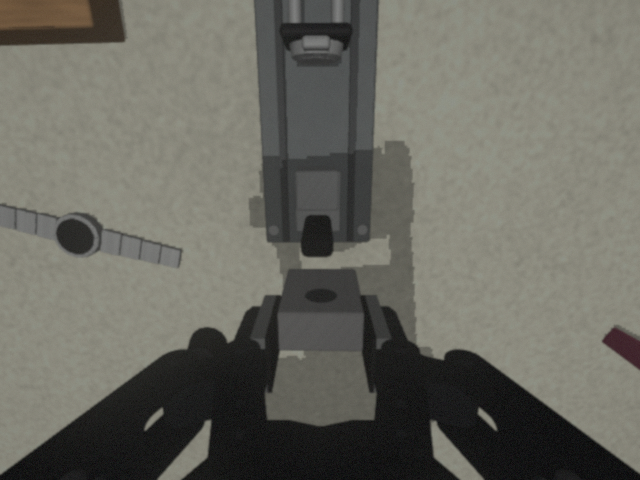

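The press lies ahead: the handle is at (317,235), the jaw block at (318,190) and the watch in its carriage at (315,45). I'll get its geometry from the depth image.

Run:
```python
from h import *
z=np.load("w4.npz");W=z["W"]
f=np.isfinite(W).all(-1)
X,Y,Z=W[...,0],W[...,1],W[...,2]
reg=f&(abs(Y-.165)<.06)&(X>.47)&(X<.72)
m=reg&(Z>.0175)&(Z<.0225)
for lo in np.arange(.48,.66,.03):
    y=Y[m&(X>lo)&(X<lo+.03)]
    a=y[(y<.155)&(y>.13)];b=y[(y>.175)&(y<.2)]
    print(lo.round(2),len(a),np.percentile(a,[5,50,95]).round(4),len(b),np.percentile(b,[5,50,95]).round(4))
def rep(n,k):
    P=W[k]; print(n,len(P),"x",np.percentile(P[:,0],[1,50,99]).round(4),"y",np.percentile(P[:,1],[1,50,99]).round(4),"z",np.percentile(P[:,2],[1,50,99]).round(4))
rep("jawtop",reg&(Z>.054)&(Z<.061)&(X<.56)&(X>.5))
rep("handle top",reg&(Z>.082)&(Z<.09)&(X<.53))
rep("watch",reg&(Z>.035)&(Z<.062)&(X>.58)&(X<.63))
for zz in np.arange(.03,.065,.005): rep(f"watch z{zz:.3f}",reg&(abs(Z-zz)<.0025)&(X>.58)&(X<.65)&(abs(Y-.165)<.02))
k=reg&(X>.535)&(X<.6)&(abs(Y-.165)<.015)
rep("floor",k)
P=W[reg&(abs(Z-.014)<.002)]; print(cv2.minAreaRect((P[:,:2]*1000).astype(np.float32)))
```

```text
0.48 309 [0.1316 0.1405 0.1433] 281 [0.1894 0.1919 0.1985]
0.51 294 [0.1388 0.1412 0.1436] 289 [0.1896 0.1919 0.1943]
0.54 311 [0.1389 0.1413 0.1437] 314 [0.1897 0.192  0.1944]
0.57 339 [0.1391 0.1414 0.1438] 343 [0.1899 0.1922 0.1945]
0.6 363 [0.1393 0.1415 0.1438] 357 [0.19   0.1925 0.1947]
0.63 167 [0.1396 0.1417 0.1441] 166 [0.1901 0.1925 0.1948]Traceback (most recent call last):
  File "<stdin>", line 10, in <module>
    return _quantile_unchecked(
        a, q, axis, out, overwrite_input, method, keepdims, weights)
    return _ureduce(a,
                    func=_quantile_ureduce_func,
    ...<5 lines>...
                    overwrite_input=overwrite_input,
                    method=method)
    r = func(a, **kwargs)
    result = _quantile(arr,
                       quantiles=q,
    ...<2 lines>...
                       out=out,
                       weights=wgt)
    slices_having_nans = np.isnan(arr[-1, ...])
                                  ~~~^^^^^^^^^
IndexError: index -1 is out of bounds for axis 0 with size 0
```

Run:
```python
from h import *
z=np.load("w4.npz");W=z["W"]
f=np.isfinite(W).all(-1)
X,Y,Z=W[...,0],W[...,1],W[...,2]
reg=f&(abs(Y-.167)<.06)&(X>.47)&(X<.72)
def rep(n,k):
    P=W[k]
    if len(P)>3: print(n,len(P),"x",np.percentile(P[:,0],[1,50,99]).round(4),"y",np.percentile(P[:,1],[1,50,99]).round(4),"z",np.percentile(P[:,2],[1,50,99]).round(4))
rep("jawtop",reg&(Z>.054)&(Z<.061)&(X<.56)&(X>.5))
rep("handle top",reg&(Z>.080)&(Z<.09)&(X<.53))
for zz in np.arange(.025,.075,.005): rep(f"watch z{zz:.3f}",reg&(abs(Z-zz)<.0025)&(X>.57)&(X<.66)&(abs(Y-.167)<.025))
rep("floor",reg&(X>.54)&(X<.58)&(abs(Y-.167)<.015))
```

```text
jawtop 1732 x [0.5101 0.5234 0.5359] y [0.1529 0.1666 0.1802] z [0.0549 0.0586 0.0602]
handle top 698 x [0.4874 0.4945 0.4999] y [0.1567 0.1664 0.1762] z [0.0802 0.086  0.0879]
watch z0.025 17 x [0.5903 0.6114 0.6395] y [0.1424 0.1493 0.1917] z [0.0225 0.0241 0.0274]
watch z0.030 36 x [0.6019 0.6022 0.6127] y [0.1467 0.1662 0.1866] z [0.0278 0.0313 0.0324]
watch z0.035 60 x [0.6018 0.6022 0.6122] y [0.1474 0.1656 0.1868] z [0.0327 0.0357 0.0375]
watch z0.040 184 x [0.6019 0.6183 0.6352] y [0.1472 0.1671 0.1853] z [0.0377 0.0413 0.0425]
watch z0.045 682 x [0.6019 0.6268 0.6344] y [0.1493 0.1674 0.1844] z [0.0426 0.0445 0.0474]
watch z0.050 327 x [0.6019 0.6054 0.6119] y [0.1478 0.1658 0.1856] z [0.0475 0.0506 0.0524]
watch z0.055 397 x [0.6023 0.6058 0.6126] y [0.1471 0.1669 0.1859] z [0.0526 0.0543 0.0574]
watch z0.060 1127 x [0.6046 0.6144 0.6188] y [0.147  0.1669 0.1869] z [0.0578 0.0603 0.0623]
watch z0.065 312 x [0.6048 0.6081 0.6146] y [0.1595 0.1668 0.1787] z [0.0625 0.0636 0.0651]
floor 2307 x [0.5401 0.5602 0.5794] y [0.1522 0.1669 0.1817] z [0.0131 0.0147 0.0165]
```

>>> servo_tool(commands=[[[0,0.026,-0.003,0,0],[0,0.026,0,0,0],[0,0.026,0,0,0],[0,0.026,0,0,0],[0,0,0,0.02,0],[0,0,0,0.017,0],[0,0,0,0,0],[0,0,0,0,0],[0,0,0,0,0],[0,0,0,0,0]]])

```text
time: 8.0
ee_pos: [0.5859, 0.1667, 0.1115]
tool_rot: [-0.0, 1.0, -0.0, 0.001]
wrist_force: [0.3, 0.1, -0.9]
gripper_width: 0.407
gripper_force: 60.4
```

Run:
```python
from h import *
go(.585,.1667,.0505,0.2)
```

```text
t 8.0 p [0.5859 0.1667 0.1115] th -0.0 tool shift mm [-1.  0. 61.] yaw rad -0.004 tilt [ 2.e-03  2.e-04 -1.e+00] F [ 0.3  0.1 -0.9] w 0.407 g 60.4
```

>>> servo_tool(commands=[[[0,-0.001,0,0.015,0],[0,0,0,0.015,0],[0,0,0,0.01,0],[0,0,0,0.01,0],[0,0,0,0.006,0],[0,0,0,0.004,0],[0,0,0,0.001,0],[0,0,0,0,0],[0,0,0,0,0],[0,0,0,0,0]]])

```text
time: 9.0
ee_pos: [0.5845, 0.1666, 0.0497]
tool_rot: [-0.0, 1.0, -0.0, 0.0]
wrist_force: [1.3, -0.5, -0.8]
gripper_width: 0.406
gripper_force: 60.4
```

>>> servo_tool(commands=[[[0.75,0,0,0,0],[0.75,0,0,0,0],[0.75,0,0,0,0],[0.75,0,0,0,0],[0.75,0,0,-0.02,0],[0.75,0,0,-0.03,0],[0.75,0,0,-0.03,0],[0.75,-0.03,0,-0.02,0],[0.75,-0.03,0,0,0],[0.75,-0.03,0,0,0]]])

```text
time: 10.0
ee_pos: [0.4939, 0.1666, 0.1505]
tool_rot: [-0.0, 1.0, -0.0, 0.001]
wrist_force: [-0.7, -0.5, -0.2]
gripper_width: 0.755
gripper_force: 0.0
```

```bash
cat > chk.py <<'E'
from h import *
go(.443,-.168,.15,13.3)
pic,W=wcloud(); X,Y,Z=W[...,0],W[...,1],W[...,2]
k=(abs(Y-.167)<.03)&(X>.53)&(X<.64)
for lo,hi in((.055,.0605),(.0605,.067)):
    m=(k&(Z>lo)&(Z<hi)).astype(np.uint8); n,L=cv2.connectedComponents(m)
    for i in range(1,n):
        P=W[L==i]
        if len(P)>100: print(lo,len(P),cv2.minAreaRect((P[:,:2]*1000).astype(np.float32)),P[:,2].mean().round(4),"x",np.percentile(P[:,0],[1,99]).round(4))
import sys; cv2.imwrite(sys.argv[1],pic[...,::-1])
E
python3 chk.py pics/w5.png
```

```text
t 10.0 p [0.4939 0.1666 0.1505] th -0.02 tool shift mm [-5.070e+01  3.346e+02  2.000e-01] yaw rad -0.233 tilt [ 2.5e-03  3.0e-04 -1.0e+00] F [-0.7 -0.5 -0.2] w 0.755 g 0.0
0.055 600 ((615.138671875, 167.0213623046875), (8.4534330368042, 41.93754196166992), 0.07279469817876816) 0.0594 x [0.611  0.6192]
0.055 390 ((533.0279541015625, 166.63751220703125), (6.053164958953857, 27.353605270385742), 0.15154758095741272) 0.0585 x [0.5301 0.536 ]
0.0605 714 ((611.3049926757812, 167.1990966796875), (39.18421936035156, 13.50455093383789), 89.95306396484375) 0.0622 x [0.6046 0.6176]
0.0605 1882 ((584.6163330078125, 166.61944580078125), (35.946868896484375, 17.634546279907227), 89.97638702392578) 0.0646 x [0.5758 0.5933]
```

View pics/w5.png

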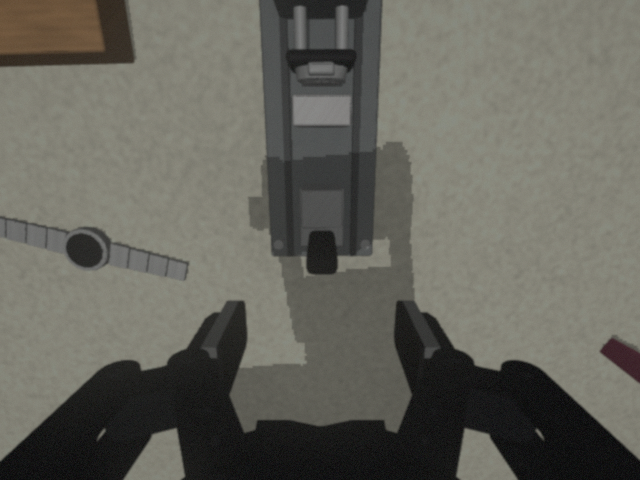

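Spacer 1 stands upright in front of the watch at (322,110). Next is spacer B.

>>> servo_tool(commands=[[[1,-0.007,0.0375,0,0],[1,-0.007,0.045,0,0],[1,-0.007,0.045,0,0],[1,-0.007,0.045,0,0],[1,-0.007,0.045,0,0],[1,-0.007,0.045,0,0],[1,-0.007,0.045,0,0],[1,0,0.027,0,-0.08],[1,0,0,0,-0.08],[1,0,0,0,-0.07]]])

```text
time: 11.05
ee_pos: [0.4452, -0.1695, 0.1495]
tool_rot: [0.0, 0.993, 0.115, 0.0]
wrist_force: [-0.6, 0.4, 0.3]
gripper_width: 1.001
gripper_force: 0.0
```

>>> servo_tool(commands=[[[1,0,0,0.03,0],[1,0,0,0.026,0],[1,0,0,0,0],[1,0,0,0,0],[1,0,0,0,0],[1,0,0,0,0],[1,0,0,0,0],[1,0,0,0,0],[1,0,0,0,0],[1,0,0,0,0]]])

```text
time: 12.05
ee_pos: [0.4452, -0.1679, 0.0936]
tool_rot: [0.0, 0.993, 0.115, 0.0]
wrist_force: [0.2, -0.1, 0.1]
gripper_width: 1.0
gripper_force: 0.0
```

Run:
```python
from h import *
go(.4433,-.1679,.036,13.3)
pic,W=wcloud(); rects(W,pic)
```

```text
t 12.05 p [ 0.4452 -0.1679  0.0936] th 13.17 tool shift mm [-1.9 -0.5 57.6] yaw rad -0.002 tilt [ 2.e-04 -2.e-04 -1.e+00] F [ 0.2 -0.1  0.1] w 1.0 g 0.0
3155 [ 543.3 -284.9] [37.3 18.7] x-axis deg -20.58 [98. 97. 96.]
2122 [ 443.1 -167.9] [18.5 36. ] x-axis deg 13.0 [77. 77. 75.]
2074 [ 441.3 -282.9] [37.  18.7] x-axis deg -0.08 [99. 98. 96.]
975 [ 370.3 -122.5] [22.5 19.7] x-axis deg -28.42 [87. 56. 62.]
```

>>> servo_tool(commands=[[[1,-0.002,-0.0005,0.0,0],[1,0,0,0.02,0],[1,0,0,0.02,0],[1,0,0,0.018,0],[1,0,0,0,0],[1,0,0,0,0],[0,0,0,0,0],[0,0,0,0,0],[0,0,0,0,0],[0,0,0,0,0]]])

```text
time: 13.1
ee_pos: [0.4435, -0.1681, 0.0363]
tool_rot: [0.0, 0.993, 0.115, 0.001]
wrist_force: [-0.4, -0.6, 3.7]
gripper_width: 0.403
gripper_force: 59.4
```

>>> servo_tool(commands=[[[0,0,0,0,0],[0,0,0,0,0],[0,0,0,-0.02,0],[0,0,0,-0.03,0],[0,0,0,-0.03,0],[0,0,0,-0.03,0],[0,0,0,0,0],[0,0,0,0,0],[0,0,0,0,0],[0,0,0,0,0]]])

```text
time: 14.1
ee_pos: [0.4422, -0.1673, 0.1442]
tool_rot: [-0.001, 0.993, 0.115, -0.001]
wrist_force: [-0.4, -0.4, -0.6]
gripper_width: 0.404
gripper_force: 60.4
```

Run:
```python
from h import *
go(.4933,.1667,.1465,0)
```

```text
t 14.1 p [ 0.4422 -0.1673  0.1442] th 13.16 tool shift mm [ 125.8 -313.6   -1.8] yaw rad 0.23 tilt [-0.0025  0.0017 -1.    ] F [-0.4 -0.4 -0.6] w 0.404 g 60.4
```

>>> servo_tool(commands=[[[0,0.014,-0.034,0,0],[0,0.018,-0.043,0,0],[0,0.018,-0.044,0,0],[0,0.018,-0.044,0,0],[0,0.018,-0.044,0,0],[0,0.018,-0.044,0,0],[0,0.014,-0.034,0,0],[0,0.008,-0.0266,0,0.08],[0,0,0,0,0.08],[0,0,0,0,0.07]]])

```text
time: 15.1
ee_pos: [0.4934, 0.1674, 0.1439]
tool_rot: [0.0, 1.0, -0.0, -0.001]
wrist_force: [0.0, 0.1, -1.1]
gripper_width: 0.4
gripper_force: 60.4
```

>>> servo_tool(commands=[[[0,0.02,0,0,0],[0,0.02,0,0,0],[0,0.02,0,0,0],[0,0,0,0,0],[0,0,0,0,0],[0,0,0,0,0],[0,0,0,0,0],[0,0,0,0,0],[0,0,0,0,0],[0,0,0,0,0]]])

```text
time: 16.1
ee_pos: [0.5542, 0.1662, 0.1456]
tool_rot: [-0.0, 1.0, -0.0, 0.0]
wrist_force: [0.1, 0.1, -0.2]
gripper_width: 0.403
gripper_force: 60.4
```

Run:
```python
from h import *
go(.5625,.1667,.0505,0)
```

```text
t 16.1 p [0.5542 0.1662 0.1456] th -0.01 tool shift mm [ 8.3 -0.5 95.1] yaw rad -0.0 tilt [ 1.e-04  0.e+00 -1.e+00] F [ 0.1  0.1 -0.2] w 0.403 g 60.4
```

>>> servo_tool(commands=[[[0,0.0085,-0.0005,0.01,0],[0,0,0,0.02,0],[0,0,0,0.02,0],[0,0,0,0.015,0],[0,0,0,0.012,0],[0,0,0,0.01,0],[0,0,0,0.005,0],[0,0,0,0.0025,0],[0,0,0,0,0],[0,0,0,0,0]]])

```text
time: 17.1
ee_pos: [0.5633, 0.1668, 0.0515]
tool_rot: [-0.0, 1.0, -0.0, 0.001]
wrist_force: [0.5, -0.0, -0.4]
gripper_width: 0.405
gripper_force: 60.4
```

>>> servo_tool(commands=[[[0,-0.0005,0,0.0005,0],[0,0,0,0,0],[0.75,0,0,0,0],[0.75,0,0,0,0],[0.75,0,0,0,0],[0.75,0,0,0,0],[0.75,0,0,-0.02,0],[0.75,0,0,-0.03,0],[0.75,0,0,-0.03,0],[0.75,-0.01,0,-0.02,0]]])

```text
time: 18.1
ee_pos: [0.5546, 0.1667, 0.1526]
tool_rot: [-0.0, 1.0, -0.0, 0.002]
wrist_force: [-0.1, 0.6, -0.1]
gripper_width: 0.751
gripper_force: 0.0
```

>>> servo_tool(commands=[[[0.6,-0.03,0,0,0],[0.6,-0.03,0,0,0],[0.6,0,0,0,0],[0.6,0,0,0,0],[0.6,0,0,0,0],[0.6,0,0,0,0],[0.6,0,0,0,0],[0.6,0,0,0,0],[0.6,0,0,0,0],[0.6,0,0,0,0]]])

```text
time: 19.1
ee_pos: [0.4924, 0.1667, 0.1503]
tool_rot: [0.0, 1.0, -0.0, -0.0]
wrist_force: [0.0, -0.9, 0.0]
gripper_width: 0.597
gripper_force: 0.0
```

```bash
python3 chk.py pics/w6.png; python3 -c "
from h import *
go(.4935,.1667,.079,0.1)"
```

```text
t 19.1 p [0.4924 0.1667 0.1503] th -0.01 tool shift mm [-4.940e+01  3.347e+02  3.000e-01] yaw rad -0.232 tilt [-1.e-04 -0.e+00 -1.e+00] F [ 0.  -0.9  0. ] w 0.597 g 0.0
0.055 626 ((614.2239990234375, 167.0302276611328), (10.134602546691895, 41.555389404296875), 0.3765774965286255) 0.0593 x [0.6109 0.619 ]
0.055 416 ((533.0960693359375, 166.66876220703125), (6.058121681213379, 27.271121978759766), 0.014928385615348816) 0.0584 x [0.5301 0.536 ]
0.0605 606 ((611.1837158203125, 172.55523681640625), (26.422452926635742, 13.406678199768066), 89.88825225830078) 0.0624 x [0.6046 0.6178]
0.0605 120 ((615.1484375, 154.46546936035156), (13.398699760437012, 5.470216751098633), 89.94160461425781) 0.0611 x [0.6125 0.6179]
0.0605 1894 ((584.6602783203125, 166.63003540039062), (35.856380462646484, 17.56428337097168), 89.96856689453125) 0.0647 x [0.5759 0.5933]
0.0605 1708 ((561.3153686523438, 167.3485107421875), (35.895484924316406, 17.55219078063965), 89.97857666015625) 0.0646 x [0.5526 0.5701]
t 19.15 p [0.4924 0.1667 0.1504] th -0.02 tool shift mm [ 1.1 -0.  71.4] yaw rad -0.002 tilt [-1.e-04  0.e+00 -1.e+00] F [ 0.3  0.5 -0.3] w 0.599 g 0.0
```

View pics/w6.png

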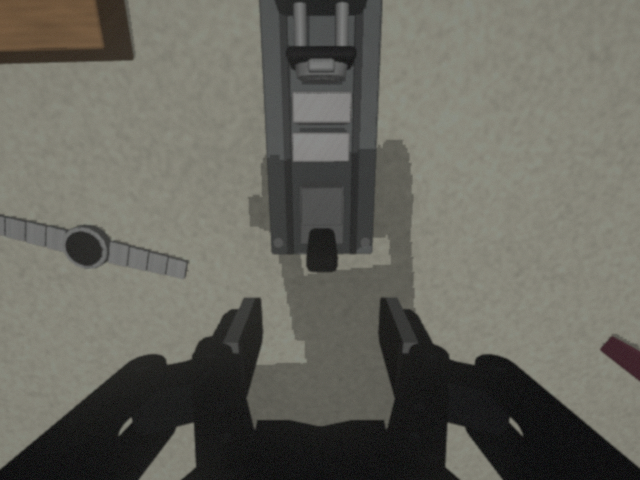

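Both spacers stand upright, at (322,107) and (321,147). The travel needed is about 30 mm to contact plus 5 mm for the carriage, which is within 42 mm. Next I pinch the handle.

>>> servo_tool(commands=[[[0.6,0.001,0,0.02,0],[0.6,0,0,0.02,0],[0.6,0,0,0.018,0],[0.6,0,0,0.01,0],[0.6,0,0,0,0],[0.6,0,0,0,0],[0,0,0,0,0],[0,0,0,0,0],[0,0,0,0,0],[0,0,0,0,0]]])

```text
time: 20.15
ee_pos: [0.494, 0.1659, 0.0836]
tool_rot: [0.001, 1.0, 0.0, 0.001]
wrist_force: [-0.8, -5.1, 5.6]
gripper_width: 0.197
gripper_force: 58.6
```

>>> servo_tool(commands=[[[0,0,0,0,0],[0,0,0,0,0],[0,0.003,0,0,0],[0,0.003,0,0,0],[0,0.003,0,0,0],[0,0.003,0,0,0],[0,0,0,0,0],[0,0,0,0,0],[0,0,0,0,0],[0,0,0,0,0]]])

```text
time: 21.15
ee_pos: [0.5059, 0.166, 0.0836]
tool_rot: [0.001, 1.0, 0.0, 0.001]
wrist_force: [-0.5, -3.2, 5.2]
gripper_width: 0.194
gripper_force: 58.6
```

```bash
python3 -c "
from h import *
go(.4935+.035,.1667,.082,0.1)"
```

```text
t 21.15 p [0.5059 0.166  0.0836] th 0.04 tool shift mm [22.6 -0.7  1.6] yaw rad -0.001 tilt [ 0.0016 -0.0012 -1.    ] F [-0.5 -3.2  5.2] w 0.194 g 58.6
```

>>> servo_tool(commands=[[[0,0.003,0,0,0],[0,0.003,0,0,0],[0,0.003,0,0,0],[0,0.003,0,0,0],[0,0.002,0,0,0],[0,0.002,0,0,0],[0,0,0,0,0],[0,0,0,0,0],[0,0,0,0,0],[0,0,0,0,0]]])

```text
time: 22.15
ee_pos: [0.5212, 0.166, 0.0835]
tool_rot: [0.001, 1.0, 0.0, -0.0]
wrist_force: [-1.9, -3.3, 7.8]
gripper_width: 0.194
gripper_force: 58.7
```

>>> servo_tool(commands=[[[0,0.001,0,0,0],[0,0.001,0,0,0],[0,0.001,0,0,0],[0,0.001,0,0,0],[0,0,0,0,0],[0,0,0,0,0],[0,0,0,0,0],[0,0,0,0,0],[0,0,0,0,0],[0,0,0,0,0]]])

```text
time: 23.15
ee_pos: [0.5247, 0.166, 0.0835]
tool_rot: [0.001, 1.0, 0.0, -0.0]
wrist_force: [-2.7, -3.2, 6.7]
gripper_width: 0.197
gripper_force: 58.8
```

```bash
cat > f.py <<'E'
from h import *
F=[]
for i in range(5):
    _,W=wcloud(); F.append(arm.observe()["wrist_force"][0])
print("Fx",np.mean(F).round(2))
go(.4935+.035,.1667,.082,0.1)
X,Y,Z=W[...,0],W[...,1],W[...,2]
k=(abs(Y-.167)<.025)&(X>.53)&(X<.66)
for n,q in(("top65",k&(Z>.0625)&(Z<.067)),("face",k&(Z>.05)&(Z<.0615))):
    P=W[q]; print(n,len(P),np.percentile(P[:,0],[1,5,50,95,99]).round(4) if len(P) else "")
E
python3 f.py
```

```text
Fx -2.19
t 23.4 p [0.5247 0.166  0.0836] th 0.03 tool shift mm [ 3.8 -0.7  1.6] yaw rad -0.001 tilt [-9.0e-04 -1.2e-03 -1.0e+00] F [-2.7 -4.4  7.5] w 0.197 g 58.8
top65 7480 [0.5307 0.5686 0.588  0.645  0.6454]
face 6204 [0.5304 0.5417 0.6042 0.6453 0.6455]
```

>>> servo_tool(commands=[[[0,0.001,0,0,0],[0,0.001,0,0,0],[0,0.001,0,0,0],[0,0,0,0,0],[0,0,0,0,0],[0,0,0,0,0],[0,0,0,0,0],[0,0,0,0,0],[0,0,0,0,0],[0,0,0,0,0]]])

```text
time: 24.4
ee_pos: [0.5261, 0.166, 0.0835]
tool_rot: [0.001, 1.0, 0.0, -0.002]
wrist_force: [-4.7, -3.3, 10.4]
gripper_width: 0.195
gripper_force: 59.1
```

```bash
python3 f.py
```

```text
Fx -5.0
t 24.65 p [0.5261 0.166  0.0835] th 0.03 tool shift mm [ 2.4 -0.7  1.5] yaw rad -0.001 tilt [-0.0043 -0.0014 -1.    ] F [-5.4 -3.6  9.1] w 0.197 g 59.1
top65 7468 [0.5319 0.5698 0.5893 0.6449 0.6454]
face 6182 [0.5315 0.5423 0.605  0.6453 0.6455]
```

>>> servo_tool(commands=[[[0,0.001,0,0,0],[0,0.001,0,0,0],[0,0.001,0,0,0],[0,0.001,0,0,0],[0,0.001,0,0,0],[0,0,0,0,0],[0,0,0,0,0],[0,0,0,0,0],[0,0,0,0,0],[0,0,0,0,0]]])

```text
time: 25.65
ee_pos: [0.5281, 0.166, 0.0834]
tool_rot: [0.001, 1.0, 0.0, -0.005]
wrist_force: [-9.3, -1.6, 13.8]
gripper_width: 0.195
gripper_force: 59.7
```

```bash
cat >> f.py <<'E'
for lo,hi in((.055,.0605),(.0605,.067)):
    m=(k&(X>.54)&(X<.64)&(Z>lo)&(Z<hi)).astype(np.uint8); n,L=cv2.connectedComponents(m)
    for i in range(1,n):
        P=W[L==i]
        if len(P)>100: print(lo,len(P),P[:,2].mean().round(4),"x",np.percentile(P[:,0],[1,50,99]).round(4),"y",np.percentile(P[:,1],[1,99]).round(4))
E
python3 f.py
```

```text
Fx -9.48
t 25.9 p [0.5281 0.166  0.0835] th 0.04 tool shift mm [ 0.4 -0.7  1.4] yaw rad -0.001 tilt [-0.0106 -0.0018 -0.9999] F [-8.6 -2.3 13.4] w 0.195 g 59.7
top65 7464 [0.5337 0.5715 0.5909 0.6448 0.6454]
face 6225 [0.5332 0.5343 0.6064 0.6452 0.6454]
0.055 1177 0.0595 x [0.6149 0.6187 0.6229] y [0.147  0.1874]
0.055 2703 0.0586 x [0.5444 0.557  0.5685] y [0.1532 0.1804]
0.0605 546 0.0611 x [0.6159 0.6187 0.6215] y [0.1487 0.1858]
0.0605 601 0.0633 x [0.6085 0.6117 0.615 ] y [0.1592 0.1747]
0.0605 6446 0.0646 x [0.5706 0.589  0.6056] y [0.1496 0.1845]
```

>>> servo_tool(commands=[[[0,0.001,0,0,0],[0,0.001,0,0,0],[0,0,0,0,0],[0,0,0,0,0],[0,0,0,0,0],[0,0,0,0,0],[0,0,0,0,0],[0,0,0,0,0],[0,0,0,0,0],[0,0,0,0,0]]])

```text
time: 26.9
ee_pos: [0.5289, 0.166, 0.0834]
tool_rot: [0.001, 1.0, 0.0, -0.007]
wrist_force: [-10.9, -3.6, 15.5]
gripper_width: 0.195
gripper_force: 59.9
```

```bash
python3 f.py; python3 -c "
from h import *
p,d,W=cloud('side'); cv2.imwrite('pics/side2.png',cv2.resize(p[230:350,170:330],None,fx=4,fy=4)[...,::-1])"
```

```text
Fx -10.86
t 27.15 p [0.5289 0.166  0.0834] th 0.04 tool shift mm [-0.4 -0.7  1.4] yaw rad -0.001 tilt [-0.0132 -0.0019 -0.9999] F [-9.9 -3.1 15.8] w 0.196 g 59.9
top65 7482 [0.5346 0.5724 0.5917 0.6449 0.6454]
face 6239 [0.5338 0.535  0.6068 0.6453 0.6455]
0.055 1154 0.0594 x [0.6156 0.6196 0.6237] y [0.147  0.1873]
0.055 2711 0.0587 x [0.5452 0.5578 0.5693] y [0.1532 0.1804]
0.0605 569 0.0611 x [0.617  0.6198 0.6226] y [0.1482 0.1853]
0.0605 634 0.0632 x [0.6093 0.6129 0.6167] y [0.1592 0.1747]
0.0605 6460 0.0646 x [0.5713 0.5898 0.6064] y [0.1495 0.1845]
```

View pics/side2.png

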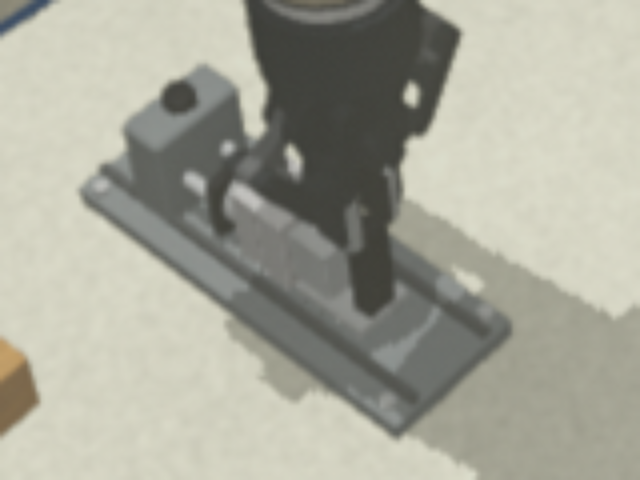

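The crop shows both spacers upright and pressed together between the jaw and the watch back, around (290,240). The fingers hold the handle. The carriage has given about 4.7 mm and the push is about 11 N, so I hand in.

```bash
python3 -c "
from bench import order
print(order.sign_off())"
```

```text
the job is handed in; nothing more can be done
None
```

I handed the job in with two spacers standing upright in the channel and the jaw still held pressed by its handle. By the depth camera, the sprung carriage has given about 4.7 mm; the hand-in returned no verdict.

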